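# Hook the second shelf arm into its slotted post and press it home

## Task

Hang the loose shelf arm on the bare slotted post, level with the arm that is already fitted to the other post: hook its four claws into the top two rows of slots, then press it down until it sits fully home and the post's spring catch has snapped out over the arm's crossbar. Leave the tools and the parts bin where they are.

Things in the scene. Friction and masses are not known exactly. Their poses are not given: they have to be found in the camera images.
- shelf_arm: the loose shelf arm, zinc-grey steel, about 0.35 kg, first standing on the bench. Origin: foot of the back plate's rear face, mid-width; x to the rear (where the claws point), z up. Back plate 5 mm thick (x -5 to 0), 70 wide, 104 high. Box-section arm forward from its foot: x -4 to -186, 40 wide, 26 high, underside at z = 0; end stop 36 high at the tip. Centre of mass x = -78, z = 21 mm.
- shelf_arm_grip (a point): mid-height on the loose arm's box section, 90 mm ahead of the back plate's rear face, 13 mm above the underside: a place to grip it across its 40 mm width (flat parallel sides)
- shelf_arm_claws (a point): point on the plate's rear face, 60 mm above its foot, mid-way between the upper two claws. Four claws at y = -22 and +22, each 6 mm thick (nose narrowed to 4.2), reaching 15 mm behind the plate; shanks 60 to 70 mm above the plate's foot (upper pair) and 16 to 26 (lower pair); behind each a lip hangs 14 mm below the shank's underside, 5.5 mm gap between plate and lip
- shelf_arm_crossbar (a point): centre of the loose arm's crossbar, a 4 mm round bar across the plate's 20 mm wide window (window from 30 to 61 mm above the plate's foot), 48 mm above the foot
- shelf_arm_flange (a point): centre of the top face of the flange folded forward along the back plate's upper edge, 104 mm above the plate's foot, 70 wide, 17 deep (x -17 to 0): the place to press down on. Home, it stands 10 mm above the post's top
- post_bare: foot plate of the grey slotted upright that has no arm (left or right one, it varies), fixed on the rack's 12 mm board; origin under its middle. The upright is 76 wide (y), 40 deep, 204 high, front face at x = -20 mm, looking to -x. Its bolts run in slotted holes: it stands up to 8 mm left or right of the foot's middle, held by 40 N of friction. This offset is in no reading: feel or look for it
- slot_row (a point): point of the foot's middle plane, in the upright's front face, level with the lower edges of the top row of slots (170 mm above the foot's underside). Slots 9.2 wide, 30 high, in two columns 22 mm either side of the upright's middle, rows 44 mm apart, sheet 4 mm, hollow behind. The upper claws belong in this row, the lower in the next; home, the shanks stand on the lower edges
- seat (a point): where the arm's origin lies when home if the upright stands mid-foot (else up to 8 mm beside it in y): in the front face, 110 mm above the foot's underside; axes x into the post, z up, parallel to the arm's when home. Held 14 to 20 mm above home, the claws pass into the slots until the plate meets the face; then the arm slides down, lips behind the sheet. Let go 10 mm high, it hangs on the catch
- catch (a joint): spring catch mid-width in the upright's face: dark nose 14 wide, 3.5 mm out, flat underside 51 mm above seat height, top sloped 45 degrees. Value (m): 0 fully out, grows as pushed in (2.5 mm while the crossbar passes, at most 6.5). Spring 4.9 N plus 0.7 N/mm: the arm's weight does not pass it; 8 to 18 N down on the flange does (farther out the arm binds), then it springs out over the crossbar
- fitted_arm (a point): the seat point on the other post, where an identical arm is already hooked in and locked (fixed); it sticks out 186 mm to the front at the same height as the loose one will. The two feet stand 280 mm apart
- spanner: bystander, not to be moved: combination spanner, 160 mm long, lying between the rack's right end and the loose arm; origin under its middle
- screwdriver: bystander, not to be moved: black screwdriver, 228 mm long, at the front left; origin under its middle
- parts_bin: bystander, not to be moved: dark grey open parts bin, 105x119x62 mm, at the left; origin under its middle

How it is judged (in metres and radians):
At the end, for the whole second after the job is handed in: The shelf arm hangs on the bare post, its plate's foot within 3 mm of home in height and depth (sideways wherever the upright stands, within 12 mm of the seat point), square and level within 0.06 rad, the spring catch out (under 1.2 mm retracted) above its crossbar, at rest and released (x of shelf_arm in the frame of seat between -0.003 and 0.002 m and y of shelf_arm in the frame of seat between -0.012 and 0.012 m and z of shelf_arm in the frame of seat between -0.0025 and 0.003 m and angle between the z axis of shelf_arm and the z axis of seat, either way round below 0.06 rad and angle between the x axis of shelf_arm and the x axis of seat, either way round below 0.06 rad and value of joint catch below 0.0012 m and linear speed of shelf_arm below 0.02 m/s); the robot touches nothing.
It fails at once if a tool or the parts bin is moved by more than 3 cm (distance of any of spanner, screwdriver, parts_bin from where it was at the start of the episode above 0.03 m).
It also fails if it takes over 64 s, if anything falls off the work surface, if the arm or the gripper's body presses on something with over 40 N, if the wrist force passes 120 N, or if a joint passes its speed limit or range.

## Robot

A 6-joint arm with a two-finger parallel gripper is mounted at the origin on a cart in front of the work surface, level with it; the furniture and walls round the work are solid. World frame = base frame: x ahead of the robot, y to its left, z up, the work surface at z = 0. Lengths are in m, angles in degrees, forces in N, time in s.
With the tool pointing down it reaches from about 0.375 to 0.975 m from the base axis. Payload 3.8 kg.
Tool frame: the origin (TCP) lies on the centre line of the jaws, within the pads' length; the fingertips stand 17 mm ahead of it and the grasp point (between the pads) lies 2 mm behind it (tcp_to_tips is the distance from the TCP to the fingertips, in m); x points along the fingers, z is the direction in which the jaws open and shut, and the axes are right-handed (so a half turn about x gives the same grasp; the last joint's range is limited). The gripper opens to 85 mm and grips with 20 to 120 N. Pads are 22 mm wide; open, the fingers measure 114 mm over their backs; the gripper's body (76 mm by 85 mm) begins 54 mm behind the grasp point. The pads swing forward as they close: fully open they stand 13 mm farther back than shut.
Start: joints at [-69.723, 15.12, 91.902, -0, 72.978, -2.114], TCP at [0.257, -0.624, 0.248] pointing down, gripper open.
Joint ranges: [-150.88, 150.88], [-54.13, 125.18], [17.81, 147.31], [-75.09, 255.09], [0, 152.58], [-146.25, 146.25]. Speed limits (degrees/s): [147.25, 147.25, 180, 180, 180, 180].

## Interface

Orientations are given as [roll, pitch, yaw] about the fixed x, y, z axes, in that order (R = Rz(yaw) Ry(pitch) Rx(roll)).
In Python, from cell import get_obs, grab_frame, hand_in, tcp_to_tips gives the robot as it stands. The module is installed in compiled form; this text tells all that it offers.
- The arm moves only by the tool drive_tool, never from a script. Its argument "commands" is a list of rows, each a list of 7 numbers: the closure, from -1 (fully open) to 1 (shut), so that 0 is half open, then the shift along the tool's x, y, z in cm, then the turn, a rotation vector about the tool's x, y, z in degrees. A call has 1 to 20 rows; each row shifts and turns the commanded pose from where the row before left it, along the tool's axes as they then stand; what a row does not reach is not made up. A row lasts 1/12 s, in which the tool goes at most 41.7 mm and 7.16 degrees, less where a joint would pass 70% of its speed; a pose out of reach is approached as far as the arm can. A call with a gripper value outside its range is refused whole. The fingers move at their own pace and stop on an object; the grip force is fixed at half the most. Time passes only in rows, so rows that do not move let the fingers close. It gives the time, the measured TCP pose, the force and the opening at its end, in the units of the state.
- get_obs(): the state, without advancing time (a new reading comes with each control period).
- grab_frame(name): name is "side" or "top"; returns a dict with "img" (400x640x3 uint8, blue, green, red), "depth" (400x640 float32, m along the optical axis (not along the pixel's ray), 0 where there is no reading), "fov_y" (degrees; the focal length in pixels is half the picture's height over the tangent of half this angle, whatever the lens; pixels are square), "cx", "cy" (the principal point, pixels), "eye" and "rotation" of the camera in the world. Camera axes: x right, y down, z forward; pixel columns grow to the right and rows downward; lengths in m; the calibration is good to about 2 mm. A picture is of the moment at which its call begins.
- hand_in(): hands the job in, once; it reports no verdict.
The state is a dict: "t": time; "joints": joint angles; "qvel": joint speeds; "joint_efforts": joint torques, N m; "ee_pos": TCP position; "ee_rot": TCP orientation; "wrist_force": force on the tool from outside, world axes, zero at the start; "wrist_torque": the same for the moment, N m; "grip_width": finger opening in m.
Only numpy, scipy, OpenCV 4.12 (cv2) and the standard library are available. Lean on these libraries where they do the work, as an engineer would, in place of code of your own. Each camera call takes 0.05 s, during which the arm holds its last target. There are 200 camera calls.

## Working session

There is one attempt and no reset: what is moved stays moved. The work goes in short steps, Python scripts to look and compute and a tool call to move; the robot and the scene stay as the last step left them, time stands still between calls to the robot, and variables do not carry over. Pictures are saved under pics/ and viewed, about 8 in all and at most 12, crops included, and the job is handed in when it is done.

Besides the shell and the picture viewer there is one more tool, called after "Request:" as name(argument=value, ...) on one line, values as JSON. drive_tool: Moves the arm, as the interface text tells. Its arguments: {"type":"object","properties":{"commands":{"type":"array"}},"required":["commands"]}

```bash
mkdir -p pics
cat > h.py <<'E'
import numpy as np, cv2, pickle
from cell import get_obs, grab_frame
def shot(n,f=None):
    d=grab_frame(n)
    if f: cv2.imwrite('pics/'+f,d['img']); pickle.dump(d,open('pics/'+f+'.pkl','wb'))
    return d
def pts(d):
    h,w=d['depth'].shape; F=h/2/np.tan(np.radians(d['fov_y']/2))
    u,v=np.meshgrid(np.arange(w),np.arange(h)); z=d['depth']
    c=np.stack([(u-d['cx'])/F*z,(v-d['cy'])/F*z,z],-1)
    return c@np.array(d['rotation']).T+np.array(d['eye'])
E
python3 - <<'E'
from h import *
for n in('side','top'):
    d=shot(n,n+'0.png'); print(n,d['fov_y'],d['eye'],np.round(d['rotation'],3).tolist(),d['cx'],d['cy'])
print(get_obs())
E
```

```text
side 46.392355969278924 [-0.40476133  0.27658388  1.47662984] [-144.866, -0.584, -103.532] 314.30584060516304 199.0686082029158
top 46.70716318734586 [0.28412226 0.03719398 1.3546841 ] [-168.249, 0.006, -85.963] 309.69847909835477 192.13847548037393
{'t': 0.1, 'joints': array([-6.97207395e+01,  1.51645341e+01,  9.19752946e+01,  2.46492641e-06,
        7.29784372e+01, -2.11371459e+00]), 'qvel': array([-0.04135001, -0.14370351, -0.21825898, -0.03840442,  0.13316157,
        0.07214479]), 'joint_efforts': array([ 2.58159398e-04, -5.16707754e+01, -3.68589771e+01, -5.64413881e-05,
        6.26260051e-03, -3.95627842e-05]), 'ee_pos': array([ 0.25692561, -0.62349201,  0.24707254]), 'ee_rot': array([177.88514427,  89.88173419, 110.27811866]), 'wrist_force': array([-0.57525485,  0.19624381,  0.53250031]), 'wrist_torque': array([-0.02283358,  0.01101826,  0.01289789]), 'grip_width': 0.08540140628359172}
```

View pics/side0.png

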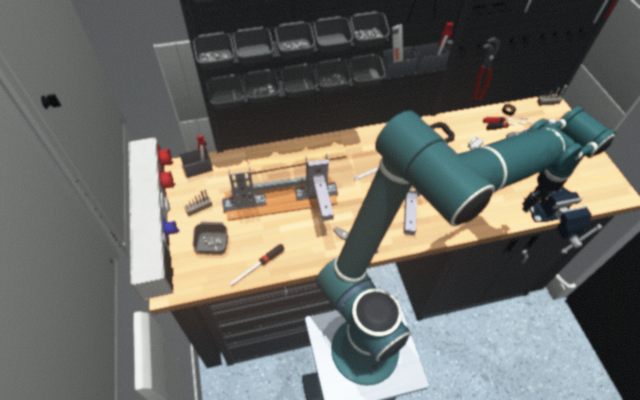

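View pics/top0.png

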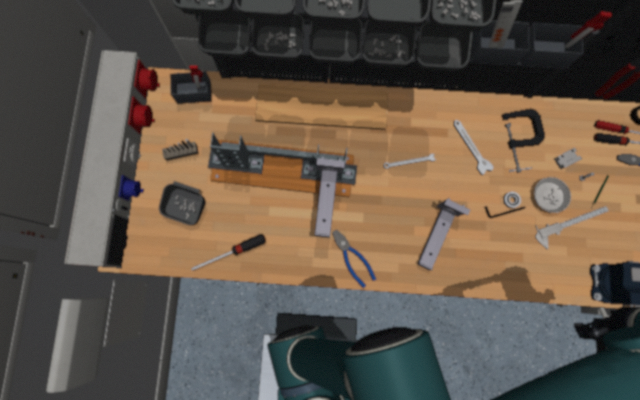

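The side view shows the rack at (280,190). The top view shows the bare post on the left at (230,150), the fitted arm on the right post at (325,195), the loose arm at (440,235) with its plate towards (455,208), the spanner at (410,160), and the bin and screwdriver at the left. Next I measure from the depth images.

```bash
sed -i 's/^    return c@.*/    from scipy.spatial.transform import Rotation as R\n    return c@R.from_euler("xyz",d["rotation"],degrees=True).as_matrix().T+np.array(d["eye"])/' h.py
python3 - <<'E'
from h import *
d=pickle.load(open('pics/top0.png.pkl','rb')); P=pts(d)
print('table z',np.median(P[250:262,280:310,2]), (d['depth']==0).mean())
def rep(name,v0,v1,u0,u1,z0,z1):
    Q=P[v0:v1,u0:u1].reshape(-1,3); ok=(Q[:,2]>z0)&(Q[:,2]<z1); Q=Q[ok]
    if len(Q)<4: print(name,len(Q));return
    r=cv2.minAreaRect((Q[:,:2]*1000).astype(np.float32))
    print(name,len(Q),'med',np.round(np.median(Q,0),4),'rect mm',np.round(r[0],1),np.round(r[1],1),round(r[2],1),'lo',np.round(np.percentile(Q,1,0),3),'hi',np.round(np.percentile(Q,99,0),3))
rep('loose box',195,275,410,475,.018,.032)
rep('loose flange',195,275,410,475,.09,.12)
rep('bare top',120,190,200,260,.2,.23)
rep('fitted post top',120,190,290,365,.205,.222)
rep('fitted flange',120,190,290,365,.2225,.24)
rep('fitted box',150,240,300,350,.135,.155)
rep('board',140,200,200,360,.008,.016)
for n in('top','side'):
    i=cv2.imread(f'pics/{n}0.png'); 
    c=i[120:250,190:370] if n=='top' else i[140:230,215:345]
    c=cv2.resize(c,None,fx=4,fy=4,interpolation=cv2.INTER_CUBIC); cv2.imwrite(f'pics/{n}0c.png',c)
E
```

```text
table z 0.00033235679989673805 0.0039765625
loose box 880 med [ 0.4526 -0.3166  0.0266] rect mm [ 452.5 -316.6] [ 68.1 185.3] 68.1 lo [ 0.368 -0.364  0.019] hi [ 0.538 -0.272  0.032]
loose flange 161 med [ 0.5307 -0.3479  0.1049] rect mm [ 530.5 -349.1] [70.6 17.8] 67.1 lo [ 0.513 -0.381  0.098] hi [ 0.548 -0.316  0.11 ]
bare top 150 med [0.622  0.2837 0.2138] rect mm [637.3 280.7] [77.7 39.7] 86.3 lo [0.617 0.242 0.2  ] hi [0.658 0.319 0.221]
fitted post top 62 med [0.613  0.0123 0.2164] rect mm [616.4   6.3] [76.1 53.5] 88.7 lo [ 0.59  -0.032  0.207] hi [0.643 0.044 0.222]
fitted flange 177 med [0.5969 0.0061 0.2266] rect mm [597.2   7.1] [69.2 17.1] 88.4 lo [ 0.589 -0.027  0.223] hi [0.606 0.041 0.231]
fitted box 1041 med [0.5139 0.011  0.1485] rect mm [530.1   5.4] [221.8  73.6] 0.7 lo [ 0.421 -0.017  0.139] hi [0.604 0.034 0.154]
board 2469 med [0.6035 0.1525 0.0124] rect mm [631.6 152.5] [174.8 458.4] 3.9 lo [ 0.562 -0.066  0.008] hi [0.702 0.357 0.016]
```

View pics/top0c.png

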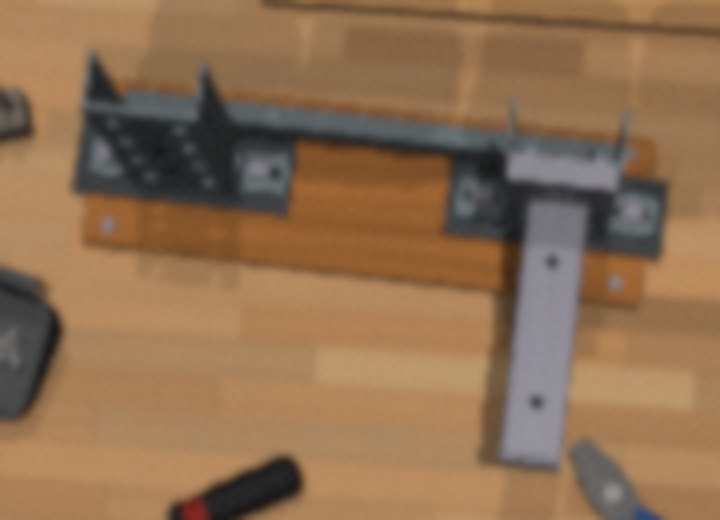

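Run:
```python
from h import *
from scipy.spatial.transform import Rotation as R
for n in('top','side'):
    d=pickle.load(open(f'pics/{n}0.png.pkl','rb')); P=pts(d); Q=P.reshape(-1,3)
    m=(Q[:,0]>.57)&(Q[:,0]<.64)&(Q[:,1]>.2)&(Q[:,1]<.36)&(Q[:,2]>.04)&(Q[:,2]<.212)
    A=Q[m]; b=np.polyfit(A[:,1],A[:,0],1)
    for _ in range(6):
        r=A[:,0]-np.polyval(b,A[:,1]); k=abs(r-np.median(r))<.004; b=np.polyfit(A[k,1],A[k,0],1)
    print(n,'face',k.sum(),'yaw',-np.degrees(np.arctan(b[0])),'x at y=.28',np.polyval(b,.28), 'y pct',np.percentile(A[k,1],[0,1,50,99,100]))
    for z in np.arange(.05,.21,.02):
        s=A[k]; s=s[abs(s[:,2]-z)<.01]; 
        if len(s)>3: print(round(z,2),len(s),s[:,1].min().round(4),s[:,1].max().round(4))
    # fitted arm box side edges: top surface z .142-.153
    m=(Q[:,0]>.44)&(Q[:,0]<.58)&(abs(Q[:,1])<.05)&(Q[:,2]>.143)&(Q[:,2]<.155)
    A=Q[m]; print('fitted box axis', end=' ')
    xs=np.arange(.45,.575,.01); c=[(A[abs(A[:,0]-x)<.005,1].min()+A[abs(A[:,0]-x)<.005,1].max())/2 for x in xs]
    f=np.polyfit(xs,c,1); print('yaw',np.degrees(np.arctan(f[0])),'y at .6',np.polyval(f,.6), 'ztop',np.median(A[:,2]))
```

```text
top face 433 yaw -2.383097007715888 x at y=.28 0.6191420895222601 y pct [0.24281372 0.24311857 0.27989523 0.31884027 0.31992376]
0.05 47 0.243 0.3169
0.07 36 0.2432 0.3198
0.09 58 0.2432 0.3188
0.11 39 0.2431 0.3191
0.13 58 0.2428 0.3199
0.15 50 0.243 0.3188
0.17 53 0.2441 0.318
0.19 59 0.2436 0.3181
fitted box axis yaw -2.651170989518489 y at .6 0.007141223779485933 ztop 0.1484864828486948
side face 482 yaw -3.1421547712416915 x at y=.28 0.6178976131192551 y pct [0.24385429 0.24484894 0.28200872 0.31899541 0.31991944]
0.05 54 0.2444 0.3182
0.07 50 0.245 0.3193
0.09 59 0.2444 0.3196
0.11 44 0.2449 0.3194
0.13 68 0.2463 0.3185
0.15 54 0.2439 0.3187
0.17 59 0.2457 0.3199
0.19 62 0.2441 0.3177
fitted box axis yaw -2.461752459839249 y at .6 0.008310317138465022 ztop 0.1483137535215484
```

Run:
```python
from h import *
from scipy.spatial.transform import Rotation as R
o=get_obs(); M=R.from_euler('xyz',o['ee_rot'],degrees=True).as_matrix(); print(np.round(M,3))
# target: tool x down, tool z along arm y (yaw -22.4)
th=np.radians(-22.4); zy=np.array([-np.sin(th),np.cos(th),0]); xd=np.array([0,0,-1.])
for s in(1,-1):
    z=s*zy; T=np.stack([xd,np.cross(z,xd),z],1)
    print(s,'rotvec tool',np.round(R.from_matrix(M.T@T).as_rotvec(degrees=True),2))
g=np.array([.4641,-.3216,.12])  # arm x=-80
print('shift tool cm',np.round(M.T@(g-o['ee_pos'])*100,2))
```

```text
[[-0.001  0.925  0.381]
 [ 0.002  0.381 -0.925]
 [-1.     0.    -0.002]]
1 rotvec tool [-1.3521e+02 -5.0000e-02 -1.4000e-01]
-1 rotvec tool [ 4.479e+01 -1.100e-01  4.000e-02]
shift tool cm [ 12.75  30.66 -19.99]
```

Request:
drive_tool(commands=[[-1, 0.5, 3.07, -2.0, 0, 0, 0], [-1, 0.5, 3.07, -2.0, 0, 0, 0], [-1, 0.5, 3.07, -2.0, 0, 0, 0], [-1, 0.5, 3.07, -2.0, 0, 0, 0], [-1, 0.5, 3.07, -2.0, 0, 0, 0], [-1, 0.5, 3.07, -2.0, 0, 0, 0], [-1, 0.5, 3.07, -2.0, 0, 0, 0], [-1, 0.5, 3.07, -2.0, 0, 0, 0], [-1, 0.5, 3.07, -2.0, 0, 0, 0], [-1, 0.5, 3.07, -2.0, 0, 0, 0], [-1, 0, 0, 0, 6.4, 0, 0], [-1, 0, 0, 0, 6.4, 0, 0], [-1, 0, 0, 0, 6.4, 0, 0], [-1, 0, 0, 0, 6.4, 0, 0], [-1, 0, 0, 0, 6.4, 0, 0], [-1, 0, 0, 0, 6.4, 0, 0], [-1, 0, 0, 0, 6.4, 0, 0], [-1, 0, 0, 0, 0, 0, 0], [-1, 0, 0, 0, 0, 0, 0]])

```text
t: 1.68
ee_pos: [0.4645, -0.3221, 0.1979]
ee_rot: [-104.4, 90.0, 143.3]
wrist_force: [0.4, 1.1, -0.7]
grip_width: 0.0852
```

Request:
drive_tool(commands=[[-1, 3.5, 0, 0, 0, 0, 0], [-1, 3.5, 0, 0, 0, 0, 0], [-1, 3.5, 0, 0, 0, 0, 0], [-1, 3.5, 0, 0, 0, 0, 0], [-1, 2.5, 0, 0, 0, 0, 0], [-1, 1.2, 0, 0, 0, 0, 0], [-1, 0, 0, 0, 0, 0, 0], [1, 0, 0, 0, 0, 0, 0], [1, 0, 0, 0, 0, 0, 0], [1, 0, 0, 0, 0, 0, 0], [1, 0, 0, 0, 0, 0, 0], [1, 0, 0, 0, 0, 0, 0], [1, 0, 0, 0, 0, 0, 0], [1, 0, 0, 0, 0, 0, 0], [1, 0, 0, 0, 0, 0, 0]])

```text
t: 2.93
ee_pos: [0.4665, -0.3235, 0.0237]
ee_rot: [75.4, 89.8, -36.9]
wrist_force: [0.6, -0.2, 7.0]
grip_width: 0.0389
```

Request:
drive_tool(commands=[[1, -0.5, 0, 0, 0, 0, 0], [1, -1.5, 0, 0, 0, 0, 0], [1, -2.5, 0, 0, 0, 0, 0], [1, -3, 0, 0, 0, 0, 0], [1, -3, 0, 0, 0, 0, 0], [1, -3, 0, 0, 0, 0, 0], [1, -3, 0, 0, 0, 0, 0], [1, -3, 0, 0, 0, 0, 0], [1, -3, 0, 0, 0, 0, 0], [1, -2.5, 0, 0, 0, 0, 0], [1, -1.0, 0, 0, 0, 0, 0], [1, 0, 0, 0, 0, 0, 0], [1, 0, 0, 0, 0, 0, 0]])

```text
t: 4.02
ee_pos: [0.4643, -0.3218, 0.2803]
ee_rot: [-104.5, 89.9, 143.0]
wrist_force: [0.4, 0.1, -5.4]
grip_width: 0.0389
```

Run:
```python
from h import *
from scipy.spatial.transform import Rotation as R
o=get_obs(); print(o['ee_pos'],o['wrist_force'],o['joints'].round(1)); M=R.from_euler('xyz',o['ee_rot'],degrees=True).as_matrix(); print(np.round(M,3))
th=np.radians(-2.6)
X=np.array([np.cos(th),np.sin(th),0]);Y=np.array([-np.sin(th),np.cos(th),0]);xd=np.array([0,0,-1.]); z=-Y; T=np.stack([xd,np.cross(z,xd),z],1)
print('rotvec',R.from_matrix(M.T@T).as_rotvec(degrees=True).round(2))
face=np.array([.6185,.2815,0]); g=face-X*(.078+.060); g[2]=.285
print('target',g,'shift in tool',(M.T@(g-o['ee_pos'])*100).round(2))
```

```text
[ 0.46426806 -0.32184781  0.28025179] [ 0.37357803  0.12320442 -5.42500294] [-37.3   2.2 103.3  -0.   74.6  75.2]
[[-0.001  0.924 -0.381]
 [ 0.001 -0.381 -0.924]
 [-1.    -0.001 -0.   ]]
rotvec [-19.81  -0.03   0.06]
target [0.48064206 0.28776009 0.285     ] shift in tool [ -0.43 -21.72 -56.98]
```

Request:
drive_tool(commands=[[1, 0, -0.64, -1.67, 0, 0, 0], [1, 0, -1.28, -3.35, 0, 0, 0], [1, 0, -1.28, -3.35, 0, 0, 0], [1, 0, -1.28, -3.35, 0, 0, 0], [1, 0, -1.28, -3.35, 0, 0, 0], [1, 0, -1.28, -3.35, 0, 0, 0], [1, 0, -1.28, -3.35, 0, 0, 0], [1, 0, -1.28, -3.35, 0, 0, 0], [1, 0, -1.28, -3.35, 0, 0, 0], [1, 0, -1.28, -3.35, 0, 0, 0], [1, 0, -1.28, -3.35, 0, 0, 0], [1, 0, -1.28, -3.35, 0, 0, 0], [1, 0, -1.28, -3.35, 0, 0, 0], [1, 0, -1.28, -3.35, 0, 0, 0], [1, 0, -1.28, -3.35, 0, 0, 0], [1, 0, -1.28, -3.35, 0, 0, 0], [1, 0, -1.28, -3.35, 0, 0, 0], [1, 0, -0.64, -1.67, 0, 0, 0], [1, 0, 0, 0, -6.6, 0, 0], [1, 0, 0, 0, -6.6, 0, 0]])

```text
t: 5.68
ee_pos: [0.4787, 0.2879, 0.277]
ee_rot: [-53.3, 89.6, -152.0]
wrist_force: [0.1, -0.3, -4.5]
grip_width: 0.0389
```

Request:
drive_tool(commands=[[1, 0, 0, 0, -6.6, 0, 0], [1, 3, 0, 0, 0, 0, 0], [1, 3, 0, 0, 0, 0, 0], [1, 3, 0, 0, 0, 0, 0], [1, 2, 0, 0, 0, 0, 0], [1, 0, 0, 0, 0, 0, 0], [1, 0, 0, 0, 0, 0, 0], [1, 0, 0, 0, 0, 0, 0]])

```text
t: 6.35
ee_pos: [0.4806, 0.2871, 0.171]
ee_rot: [-59.4, 89.9, -152.0]
wrist_force: [0.9, -0.0, -3.4]
grip_width: 0.0389
```

Run:
```python
from h import *
from scipy.spatial.transform import Rotation as R
o=get_obs(); print(o['ee_pos'],o['wrist_force']); M=R.from_euler('xyz',o['ee_rot'],degrees=True).as_matrix(); print(np.round(M,3).tolist())
for n in('top','side'):
    d=shot(n,n+'1.png'); Q=pts(d).reshape(-1,3); 
    m=(Q[:,0]>.36)&(Q[:,0]<.60)&(Q[:,1]>.23)&(Q[:,1]<.35)
    A=Q[m]
    zf=o['ee_pos'][2]
    print(n,'z hist',np.histogram(A[:,2],bins=np.arange(.13,.30,.01))[0])
    fl=A[(A[:,2]>.235)&(A[:,2]<.27)&(A[:,0]>.52)]
    if len(fl)>5:
        r=cv2.minAreaRect((fl[:,:2]*1000).astype(np.float32)); print('flange',len(fl),r,np.median(fl,0))
    bx=A[(A[:,2]>.155)&(A[:,2]<.185)]; print('box',len(bx),bx.min(0),bx.max(0),np.median(bx,0))
t=cv2.imread('pics/top1.png')[110:250,170:310]; s=cv2.imread('pics/side1.png')[140:240,190:330]
cv2.imwrite('pics/c1.png',np.hstack([cv2.resize(t,(400,400),interpolation=2),cv2.resize(s,(400,400),interpolation=2)]))
```

```text
[0.48059446 0.28707233 0.17098864] [ 9.15417039e-01 -3.28313918e-03 -3.43590245e+00]
[[-0.001, 0.999, -0.046], [-0.0, -0.046, -0.999], [-1.0, -0.001, 0.0]]
top z hist [  0   1  13  42 207  12   9  11  11   7   4  35  75  22   2   3]
flange 65 ((549.0552368164062, 259.49481201171875), (16.261783599853516, 23.219318389892578), 1.2878068685531616) [0.54939503 0.25941647 0.25143101]
box 265 [0.43288012 0.24877438 0.15545627] [0.57125199 0.30893761 0.18441383] [0.52069685 0.27880988 0.17315231]
side z hist [  0   2  21  48 389  43  10  42  59  48  39  47  67  60   8  17]
box 477 [0.36880531 0.25592227 0.15548027] [0.51023103 0.3194     0.18463081] [0.43571991 0.29044987 0.1750866 ]
```

View pics/c1.png

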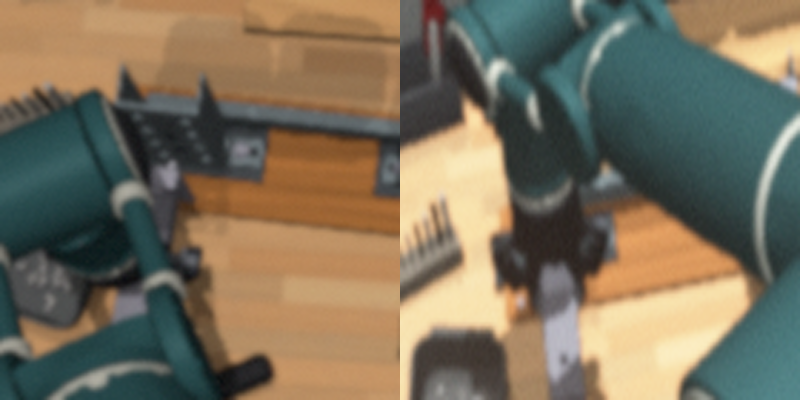

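Request:
drive_tool(commands=[[1, 0.84, 0, -0.08, 0, 0, 0], [1, 0, 1.5, 0, 0, 0, 0], [1, 0, 1.5, 0, 0, 0, 0], [1, 0, 1.2, 0, 0, 0, 0], [1, 0, 0, 0, 0, 0, 0], [1, 0, 0, 0, 0, 0, 0], [1, 0, 0, 0, 0, 0, 0]])

```text
t: 7.03
ee_pos: [0.5224, 0.286, 0.1629]
ee_rot: [-91.3, 90.0, 176.1]
wrist_force: [-0.3, 0.2, -4.7]
grip_width: 0.0386
```

Run:
```python
from h import *
o=get_obs(); print(o['ee_pos'],o['wrist_force'])
d=shot('top','top2.png'); Q=pts(d).reshape(-1,3)
A=Q[(Q[:,0]>.5)&(Q[:,0]<.66)&(Q[:,1]>.2)&(Q[:,1]<.36)]
fl=A[(A[:,2]>.234)&(A[:,2]<.25)&(A[:,0]<.615)]
print('flange',len(fl),cv2.minAreaRect((fl[:,:2]*1000).astype(np.float32)),np.median(fl,0))
f=A[(A[:,2]>.05)&(A[:,2]<.212)&(abs(A[:,0]-.6185-.0454*(A[:,1]-.2815))<.004)]
print('face',np.percentile(f[:,1],[1,99]))
cv2.imwrite('pics/c2.png',cv2.resize(d['img'][110:220,170:310],None,fx=5,fy=5,interpolation=2))
```

```text
[0.52237878 0.28597885 0.16291441] [-0.31606072  0.17939404 -4.65287169]
flange 142 ((554.7344970703125, 284.3999328613281), (133.39041137695312, 91.0176773071289), 87.6902084350586) [0.52769011 0.25068982 0.24488521]
face [0.24297198 0.27867131]
```

View pics/c2.png

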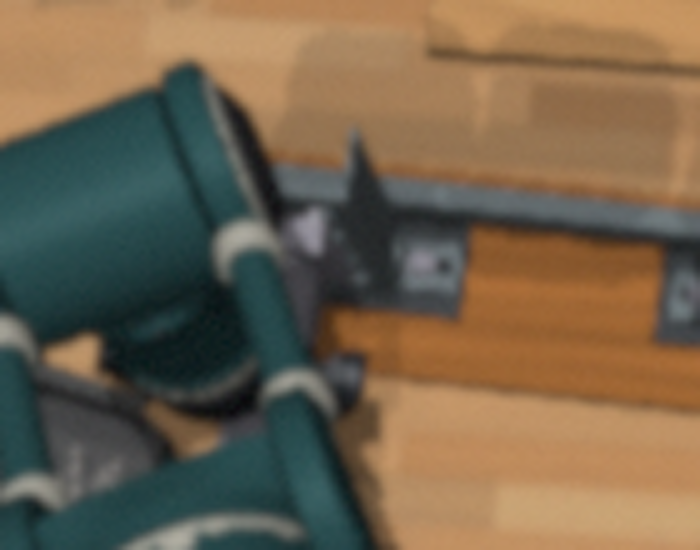

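The crop shows the flange's right end at about (310,230), square in front of the upright's right edge at about (350,190). The numbers agree that it is centred, so I insert gently.

Request:
drive_tool(commands=[[1, 0, 0.3, 0, 0, 0, 0], [1, 0, 0.3, 0, 0, 0, 0], [1, 0, 0.3, 0, 0, 0, 0], [1, 0, 0, 0, 0, 0, 0]])

```text
t: 7.42
ee_pos: [0.5323, 0.2857, 0.1631]
ee_rot: [108.0, 89.9, 15.4]
wrist_force: [-0.1, 0.5, -4.5]
grip_width: 0.0387
```

Request:
drive_tool(commands=[[1, 0, 0.3, 0, 0, 0, 0], [1, 0, 0.3, 0, 0, 0, 0], [1, 0, 0.2, 0, 0, 0, 0], [1, 0, 0, 0, 0, 0, 0]])

```text
t: 7.75
ee_pos: [0.5403, 0.2852, 0.163]
ee_rot: [109.6, 90.0, 17.0]
wrist_force: [0.2, -0.4, -4.5]
grip_width: 0.0388
```

Request:
drive_tool(commands=[[1, 0, 0.1, 0, 0, 0, 0], [1, 0, 0.1, 0, 0, 0, 0], [1, 0, 0, 0, 0, 0, 0], [1, 0, 0, 0, 0, 0, 0]])

```text
t: 8.08
ee_pos: [0.5411, 0.2851, 0.1626]
ee_rot: [-73.8, 89.9, -166.4]
wrist_force: [-2.4, -0.2, -3.9]
grip_width: 0.0388
```

Request:
drive_tool(commands=[[1, 0.2, -0.1, 0, 0, 0, 0], [1, 0.2, 0, 0, 0, 0, 0], [1, 0.2, 0, 0, 0, 0, 0], [1, 0, 0, 0, 0, 0, 0]])

```text
t: 8.42
ee_pos: [0.5405, 0.2851, 0.1563]
ee_rot: [-44.5, 90.0, -137.1]
wrist_force: [-0.3, 0.6, -4.2]
grip_width: 0.0388
```

Request:
drive_tool(commands=[[1, 0.1, 0, 0, 0, 0, 0], [1, 0.1, 0, 0, 0, 0, 0], [1, 0, 0, 0, 0, 0, 0]])

```text
t: 8.67
ee_pos: [0.5407, 0.2852, 0.1549]
ee_rot: [-158.0, 90.0, 109.4]
wrist_force: [-0.8, -0.3, -4.0]
grip_width: 0.0386
```

Request:
drive_tool(commands=[[1, 0.1, 0, 0, 0, 0, 0], [1, 0.1, 0, 0, 0, 0, 0], [1, 0.1, 0, 0, 0, 0, 0], [1, 0, 0, 0, 0, 0, 0]])

```text
t: 9.0
ee_pos: [0.5407, 0.2855, 0.1523]
ee_rot: [140.0, 90.0, 47.4]
wrist_force: [-2.4, 0.8, -0.4]
grip_width: 0.039
```

Request:
drive_tool(commands=[[0.2, 0, 0, 0, 0, 0, 0], [-0.4, 0, 0, 0, 0, 0, 0], [-1, 0, 0, 0, 0, 0, 0], [-1, 0, 0, 0, 0, 0, 0], [-1, 0, 0, 0, 0, 0, 0], [-1, 0, 0, 0, 0, 0, 0], [-1, -2, 0, 0, 0, 0, 0], [-1, -3.5, 0, 0, 0, 0, 0], [-1, -3.5, 0, 0, 0, 0, 0], [-1, -3.5, 0, 0, 0, 0, 0], [1, -2.5, 0, 0, 0, 0, 0], [1, 0, 0, 0, 0, 0, 0], [1, 0, 0, 0, 0, 0, 0], [1, 0, 0, 0, 0, 0, 0], [1, 0, 0, 0, 0, 0, 0], [1, 0, 0, 0, 0, 0, 0]])

```text
t: 10.33
ee_pos: [0.5398, 0.2847, 0.2996]
ee_rot: [-61.6, 89.8, -154.2]
wrist_force: [-1.0, 0.4, -0.2]
grip_width: 0.0122
```

Run:
```python
from h import *
o=get_obs(); print(o['ee_pos'],o['grip_width'],o['wrist_force'])
for n in('top','side'):
    d=shot(n,n+'3.png'); Q=pts(d).reshape(-1,3)
    A=Q[(Q[:,0]>.42)&(Q[:,0]<.66)&(Q[:,1]>.2)&(Q[:,1]<.36)]
    b=A[(A[:,2]>.14)&(A[:,2]<.17)&(A[:,0]<.59)]
    for x in(.45,.48,.51,.54,.57):
        s=b[abs(b[:,0]-x)<.012]
        if len(s)>4: print(n,x,len(s),'z',np.median(s[:,2]).round(4),'y',s[:,1].min().round(4),s[:,1].max().round(4))
    f=A[(A[:,2]>.225)&(A[:,2]<.243)&(A[:,0]>.59)]
    if len(f)>4: print('flange',len(f),np.median(f,0))
t=cv2.imread('pics/top3.png')[110:250,170:310]; s=cv2.imread('pics/side3.png')[140:240,190:330]
cv2.imwrite('pics/c3.png',np.hstack([cv2.resize(t,(400,400),interpolation=2),cv2.resize(s,(400,400),interpolation=2)]))
```

```text
[0.53977204 0.28473589 0.29962474] 0.012173681235572243 [-1.01570044  0.39418053 -0.21448392]
top 0.54 8 z 0.1524 y 0.2653 0.2683
top 0.57 31 z 0.1536 y 0.2638 0.2739
flange 108 [0.60588009 0.26635405 0.23408598]
side 0.45 66 z 0.1518 y 0.2699 0.3093
side 0.48 72 z 0.1514 y 0.2687 0.3085
side 0.51 70 z 0.1526 y 0.2669 0.3077
side 0.54 69 z 0.1546 y 0.2657 0.3056
side 0.57 71 z 0.155 y 0.2644 0.3043
flange 30 [0.60209694 0.28484806 0.2328632 ]
```

View pics/c3.png

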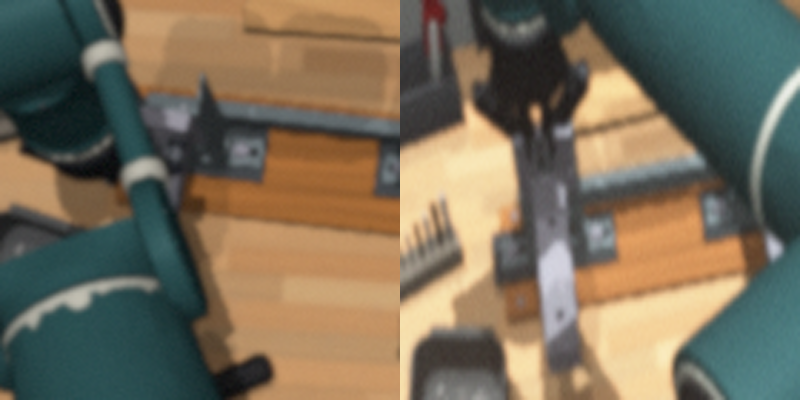

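Request:
drive_tool(commands=[[1, 0, 2.5, 0, 0, 0, 0], [1, 0, 2.5, 0, 0, 0, 0], [1, 0, 1.95, 0, 0, 0, 0], [1, 0, 0, 0, 0, 0, 0], [1, 2.5, 0, 0, 0, 0, 0], [1, 1.5, 0, 0, 0, 0, 0], [1, 0.4, 0, 0, 0, 0, 0], [1, 0, 0, 0, 0, 0, 0], [1, 0, 0, 0, 0, 0, 0]])

```text
t: 11.18
ee_pos: [0.6097, 0.2821, 0.2579]
ee_rot: [-68.4, 90.0, -161.0]
wrist_force: [-0.3, 0.1, 0.8]
grip_width: 0.0001
```

Request:
drive_tool(commands=[[1, 0.2, 0, 0, 0, 0, 0], [1, 0.2, 0, 0, 0, 0, 0], [1, 0.2, 0, 0, 0, 0, 0], [1, 0.1, 0, 0, 0, 0, 0], [1, 0, 0, 0, 0, 0, 0]])

```text
t: 11.6
ee_pos: [0.6102, 0.2821, 0.2512]
ee_rot: [117.7, 90.0, 25.0]
wrist_force: [-0.1, -0.2, 1.5]
grip_width: 0.0001
```

Request:
drive_tool(commands=[[1, 0.1, 0, 0, 0, 0, 0], [1, 0.1, 0, 0, 0, 0, 0], [1, 0, 0, 0, 0, 0, 0]])

```text
t: 11.85
ee_pos: [0.6103, 0.2823, 0.2499]
ee_rot: [126.4, 89.9, 33.8]
wrist_force: [-0.3, -0.2, 3.8]
grip_width: 0.0001
```

Contact. Now I press down in small steps.

Request:
drive_tool(commands=[[1, 0.1, 0, 0, 0, 0, 0], [1, 0.1, 0, 0, 0, 0, 0], [1, 0, 0, 0, 0, 0, 0]])

```text
t: 12.1
ee_pos: [0.6104, 0.282, 0.2467]
ee_rot: [99.3, 90.0, 6.7]
wrist_force: [0.7, 0.9, 2.1]
grip_width: -0.0003
```

Request:
drive_tool(commands=[[1, 0.1, 0, 0, 0, 0, 0], [1, 0.1, 0, 0, 0, 0, 0], [1, 0, 0, 0, 0, 0, 0]])

```text
t: 12.35
ee_pos: [0.6095, 0.2817, 0.2437]
ee_rot: [-63.8, 89.9, -156.4]
wrist_force: [-0.4, 0.4, -0.3]
grip_width: 0.0
```

Request:
drive_tool(commands=[[1, 0.1, 0, 0, 0, 0, 0], [1, 0.1, 0, 0, 0, 0, 0], [1, 0, 0, 0, 0, 0, 0]])

```text
t: 12.6
ee_pos: [0.61, 0.282, 0.2429]
ee_rot: [-55.7, 90.0, -148.3]
wrist_force: [-1.0, 0.1, 1.2]
grip_width: 0.0004
```

Request:
drive_tool(commands=[[1, 0.1, 0, 0, 0, 0, 0], [1, 0.1, 0, 0, 0, 0, 0], [1, 0, 0, 0, 0, 0, 0]])

```text
t: 12.85
ee_pos: [0.6101, 0.2821, 0.2427]
ee_rot: [116.5, 89.9, 23.9]
wrist_force: [-3.7, -0.9, 6.5]
grip_width: 0.0002
```

Request:
drive_tool(commands=[[1, 0.1, 0, 0, 0, 0, 0], [1, 0.1, 0, 0, 0, 0, 0], [1, 0, 0, 0, 0, 0, 0]])

```text
t: 13.1
ee_pos: [0.6103, 0.2822, 0.2426]
ee_rot: [116.4, 89.9, 23.8]
wrist_force: [-6.0, -2.7, 13.4]
grip_width: -0.0
```

The arm is at a hard stop: the fingertips stand at z ≈ 0.2256 and home flange height is 0.226. I retract clear and check.

Request:
drive_tool(commands=[[1, -1, 0, 0, 0, 0, 0], [1, -3, 0, 0, 0, 0, 0], [1, -3, 0, 0, 0, 0, 0], [1, -3, 0, 0, 0, 0, 0], [1, 0, -3.5, 0, 0, 0, 0], [1, 0, -3, 3, 0, 0, 0], [1, 0, -1, 3.5, 0, 0, 0], [1, 0, 0, 4, 0, 0, 0], [1, 0, 0, 4, 0, 0, 0], [1, 0, 0, 4, 0, 0, 0], [1, 0, 0, 4, 0, 0, 0], [1, 0, 0, 4, 0, 0, 0], [1, 0, 0, 4, 0, 0, 0], [1, 0, 0, 4, 0, 0, 0], [1, 0, 0, 0, 0, 0, 0], [1, 0, 0, 0, 0, 0, 0]])

```text
t: 14.43
ee_pos: [0.5198, -0.0608, 0.3388]
ee_rot: [169.9, 90.0, 77.0]
wrist_force: [0.6, 0.2, 0.3]
grip_width: 0.0002
```

Run:
```python
from h import *
o=get_obs(); print(o['t'],o['ee_pos'],o['wrist_force'])
for n in('top','side'):
    d=shot(n,n+'4.png'); Q=pts(d).reshape(-1,3)
    A=Q[(Q[:,0]>.42)&(Q[:,0]<.66)&(Q[:,1]>.2)&(Q[:,1]<.36)]
    b=A[(A[:,2]>.135)&(A[:,2]<.17)&(A[:,0]<.59)]
    for x in(.46,.48,.51,.54,.57):
        s=b[abs(b[:,0]-x)<.012]
        if len(s)>4: print(n,x,len(s),'z',np.median(s[:,2]).round(4),'y',s[:,1].min().round(4),s[:,1].max().round(4))
    f=A[(A[:,2]>.222)&(A[:,2]<.243)&(A[:,0]>.59)]
    if len(f)>4: print('flange',len(f),np.median(f,0),cv2.minAreaRect((f[:,:2]*1000).astype(np.float32)))
t=cv2.imread('pics/top4.png')[110:250,190:370]; s=cv2.imread('pics/side4.png')[140:240,210:345]
cv2.imwrite('pics/c4.png',np.hstack([cv2.resize(t,(400,311),interpolation=2),cv2.resize(s,(400,311),interpolation=2)]))
```

```text
14.4333 [ 0.51982376 -0.0607738   0.33878014] [0.5578123  0.16941901 0.29892775]
top 0.46 140 z 0.1439 y 0.2683 0.3095
top 0.48 139 z 0.1445 y 0.2675 0.3089
top 0.51 137 z 0.1448 y 0.2656 0.3066
top 0.54 137 z 0.1456 y 0.2648 0.3057
top 0.57 135 z 0.1467 y 0.2632 0.3038
flange 178 [0.60670127 0.28198283 0.22585068] ((607.1615600585938, 282.02838134765625), (70.2293930053711, 17.759538650512695), 88.25910949707031)
side 0.46 80 z 0.1432 y 0.2699 0.3102
side 0.48 74 z 0.1448 y 0.2693 0.3087
side 0.51 70 z 0.1453 y 0.2675 0.3073
side 0.54 66 z 0.1469 y 0.2663 0.3052
side 0.57 60 z 0.1476 y 0.2649 0.3028
flange 81 [0.60625902 0.28106521 0.22592978] ((604.7573852539062, 283.22186279296875), (68.93452453613281, 22.37330436706543), 85.90176391601562)
```

View pics/c4.png

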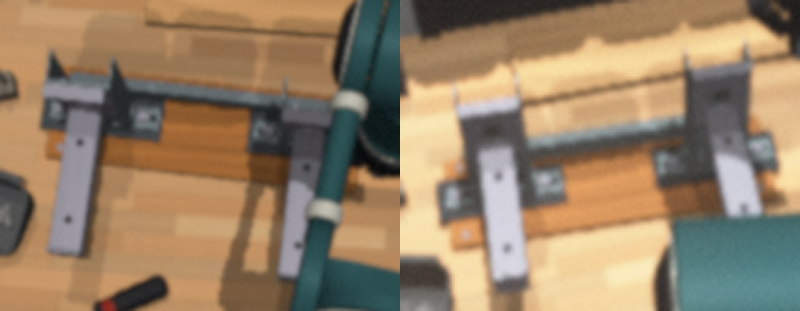

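The view shows the loose arm hung on the left post, parallel with the fitted arm and at the same height, with the tools and bin undisturbed. The robot is clear, so I hand in.

```bash
python3 -c "
from cell import hand_in; print(hand_in())"
```

```text
the job is handed in; nothing more can be done
None
```

The loose shelf arm now hangs on the bare (left) post, pressed fully down, and the job is handed in at about 14.5 s of the 64 s allowed. I gripped it by the box section, put the four claws into the top two rows of slots, lowered it onto the catch and let go. Then I pressed the flange down with closed fingertips until it stopped firmly at 13 N.

**Height:** the flange top is at 0.226 m, the same as the fitted arm within 1 mm. The box top near the plate puts the foot at about 0.121–0.122 m, against 0.122 m for home.

**Depth and side:** the plate's foot is at the post face to within about 1 mm. The arm's middle is at y ≈ 0.282, which is centred on the upright.

**Level:** the arm sags about 0.03–0.04 rad towards its tip, probably play in the hooks. That is inside the 0.06 limit but not perfectly level like the fitted arm.

**Catch:** I did not see or measure it directly. I take it as out because the push rose to about 4 N, dropped as the arm went past, and then ended at the hard stop after roughly 8 mm of travel. I read only about 4 N, less than the 8 N given as needed, but I may have missed the peak because I read forces only at the end of each step.

**Bystanders:** the bin and screwdriver look undisturbed in the last crop. The spanner was outside it, so I did not recheck it. The robot ended clear of everything.

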